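# Hold a gap probe over a copper coupon through its guide eyelet

## Robot

A 6-joint arm with a two-finger parallel gripper is mounted at the origin on the work surface. World frame = base frame: x ahead of the robot, y to its left, z up, the work surface at z = 0. Lengths are in m, angles in rad, forces in N, time in s.
With the tool pointing down it reaches from about 0.3 to 0.875 m from the base axis. Payload 6.4 kg.
Tool frame: the origin (TCP) lies at the very end of the fingers, on their centre line; the grasp point (between the pads) lies 19 mm behind it (ctrl.grip_point_offset is the z of the grasp point in the tool frame, in m); z points along the fingers, y is the direction in which the jaws open and shut (so a half turn about z gives the same grasp; the last joint's range is limited). The gripper opens to 85 mm and grips with 20 to 120 N. Pads are 22 mm wide; open, the fingers measure 114 mm over their backs; the gripper's body (76 mm by 85 mm) begins 54 mm behind the grasp point. The pads swing forward as they close: fully open they stand 13 mm farther back than shut.
Start: joints at [-1.488, 0.181, 1.607, -0, 1.354, -0.206], TCP at [0.164, -0.551, 0.193] pointing down, gripper open.
Joint ranges: [-2.99, 2.99], [-0.89, 2.07], [0.3, 2.58], [-1.14, 4.28], [0, 2.63], [-3.12, 3.12]. Speed limits (rad/s): [2.57, 2.57, 3.01, 3.14, 3.14, 3.14].

## Interface

Orientations are given as a unit quaternion [w, x, y, z].
In Python, from bench import status, cams, ctrl gives the robot as it stands.
- The arm moves only by the shell command python3 -m handwheel 'ROWS'. ROWS is JSON, a list of rows, each an object with "grip": the finger opening in cm, from 0 to 8.54; "linear": the shift along the tool's x, y, z in cm, a list of three; "rotation": the turn, a rotation vector about the tool's x, y, z in degrees, a list of three. A call has 1 to 12 rows; each row is the pose to reach, as a shift and turn from the pose commanded when the call began, along the tool's axes at that moment; what a row does not reach only later rows make up. A row lasts 1/12 s, in which the tool goes at most 41.7 mm and 7.16 degrees, less where a joint would pass 70% of its speed; a pose out of reach is approached as far as the arm can. A call with a gripper value outside its range is refused whole. The fingers move at their own pace and stop on an object; the grip force is fixed at half the most. Time passes only in rows, so rows that repeat a pose let the fingers close. It gives the time, the measured TCP pose, the force and the opening at its end, in the units of the state.
- status.get_obs(): the state, without advancing time (a new reading comes with each control period).
- cams.camera(name): name is "scene" or "top"; returns the picture (420x560x3 uint8, red, green, blue); there is no depth.
- cams.camera_info(name): a dict with "fovy" (degrees; the focal length in pixels is half the picture's height over the tangent of half this angle, whatever the lens; pixels are square), "cx", "cy" (the principal point, pixels), "world_from_camera" (4x4, takes a point from camera to world coordinates). Camera axes: x right, y down, z forward; pixel columns grow to the right and rows downward; lengths in m; the calibration is good to about 2 mm. A picture is of the moment at which its call begins. camera_info takes no time and is no camera call.
- ctrl.hand_in(): hands the job in, once; it reports no verdict.
The state is a dict: "time_s": time; "q": joint angles; "dq": joint speeds; "joint_efforts": joint torques, N m; "eef_pos": TCP position; "eef_rot": TCP orientation; "wrist_force": force on the tool from outside, world axes, zero at the start; "torque": the same for the moment, N m; "opening": opening from 0.0 (shut) to 1.0 (fully open).
Only numpy, scipy, OpenCV 4.12 (cv2) and the standard library are available. Lean on these libraries where they do the work, as an engineer would, in place of code of your own. Each camera call takes 0.05 s, during which the arm holds its last target.

## Task

Take the blue-handled gap probe out of its grey holder, carry it with its tip passing above the tall rack of tubes, and lower its steel shaft through the eyelet of the gauge until the tip hovers about 6 mm above the copper coupon, upright and centred, resting on nothing. Never let the probe touch the coupon, and do not push the gauge's table or disturb the racks and glassware. Finish holding the probe still there: the reading is taken while the gripper holds it, so do not let go.

Things in the scene. Friction and masses are not known exactly. Their poses are not given: they have to be found in the camera images.
- probe: Gap probe, loose, standing upright in the holder at the start, 80 to 160 g. A round steel shaft 10 mm in diameter and 90 mm long, a black band near its tip; above it a blue square handle 26 x 26 mm, 60 mm tall, with a white band near its top and a 3 mm black cap. Origin at the centre of the shaft's tip, z along the shaft up to the handle; the handle spans z = 90 to 150 mm and its flat faces look along x and y. Best gripped across two flats, at z about 120 mm.
- probe_tip (a point): The centre of the probe's tip face, the same point as the probe's origin, z up along the shaft.
- holder: Grey plastic block 80 x 80 mm, 60 mm tall, fixed to the bench, with one upright hole of 12 mm diameter, 50 mm deep, in the middle of its top. Origin at the centre of its underside. The probe's shaft stands in the hole with its tip on the hole's floor, 10 mm above the bench; draw it straight up.
- gauge: Gauge fixed to the bench: a grey base plate 160 x 90 x 14 mm, a steel pillar whose top is 103 mm above the bench and whose axis stands 85 mm to the -x side of the origin, and from its black clamp an arm, 85 to 93 mm above the bench, that carries a steel guide eyelet above the origin. Origin at the underside, straight below the eyelet and the coupon's centre; z up. Left or right of the racks, opposite the holder.
- eyelet (a point): Centre of the eyelet, on its upright axis, 93 mm above the bench, where the funnel begins. The eyelet is a collar 26 mm in outside diameter, with a straight bore 18 mm in diameter from 8 mm below this point up to it, above which it flares to 28 mm wide at 6 mm above this point (outside 36 mm). z is the bore's axis, upwards.
- specimen: The gauge's height-adjustable table under the eyelet: a white disc 68 mm in diameter with the copper coupon (56 mm in diameter, 5 mm thick) on it. Origin at the centre of the white disc's underside, 10 mm below the coupon's top. Its height differs from start to start and it is stiff: it stays where it is unless pushed hard.
- specimen_top (a point): Centre of the coupon's flat top face, straight below the eyelet, between 35 and 55 mm above the bench; z up.
- rack: Tall white tube rack with two rows of corked red and amber tubes, loose, 220 mm long along its x, 60 mm wide along its y, 130 mm tall to the tops of the corks. Origin at the centre of its underside. Stands between the holder and the gauge.
- small_rack: Low white rack with one row of corked tubes, loose, 160 mm along its x, 34 mm along its y, 85 mm tall. Origin at the centre of its underside.
- flask: Corked conical flask, loose, 76 mm wide at the base, 132 mm tall. Origin at the centre of its underside.
- beaker: Open glass beaker, loose, 64 mm in diameter, 80 mm tall. Origin at the centre of its underside.
- dish: Closed round culture dish, loose, 90 mm in diameter, 17 mm tall. Origin at the centre of its underside.
- bottle: Small amber bottle with a red cap, loose, 60 mm in diameter, 120 mm tall. Origin at the centre of its underside.
Things that resemble listed ones, but are neither listed nor needed, are in the scene too. Leave any green look-alike of the probe alone.

How it is judged:
On the way, in this order (a step that is already met when the one before it is completed fails the run):
1. the probe, held by the gripper, passes above the tall rack's line with its tip higher than the tube tops (y of probe_tip in the frame of rack between -0.04 and 0.04 m and height (world z) of probe_tip above 0.132 m and contact force between the fingers and probe above 0.5 N), for 0.03 s.
2. the shaft's tip is through the eyelet (horizontal distance between probe_tip and eyelet below 0.007 m and z of probe_tip in the frame of eyelet between -0.07 and -0.009 m), for 0.1 s.
At the end, for the whole second after the job is handed in: Gripper still holds the probe (over 1 N); tip 2 to 11 mm above the coupon and within 5 mm of its centre, probe within 0.1 rad of upright, under 10 mm/s, force on gauge under 0.5 N and on coupon and table under 0.1 N; coupon within 3 mm of where it was (horizontal distance between probe_tip and specimen_top below 0.005 m and z of probe_tip in the frame of specimen_top between 0.002 and 0.011 m and angle between probe's own z axis and vertical below 0.1 rad and linear speed of probe below 0.01 m/s and contact force between the fingers and probe above 1 N and contact force between probe and gauge below 0.5 N and contact force between probe and specimen below 0.1 N and distance of specimen_top from where it was at the start of the episode below 0.003 m); the arm keeps its last pose, push and grip.
It fails at once if the probe touches the coupon or its table (contact force between probe and specimen above 0.3 N).
It fails at once if the gauge's table is pushed away from its height by 3 mm or more (distance of specimen_top from where it was at the start of the episode above 0.003 m).
It fails at once if a rack or a piece of glassware is shifted by more than 15 mm or tipped (distance of any of rack, small_rack, flask, beaker, dish, bottle from where it was at the start of the episode above 0.015 m or angle between any of rack, small_rack, flask, beaker, dish, bottle's own z axis and vertical above 0.25 rad).
It also fails if it takes over 43 s, if anything falls off the work surface, if the arm or the gripper's body presses on something with over 40 N, if the wrist force passes 120 N, or if a joint passes its speed limit or range.

## Working session

There is one attempt and no reset: what is moved stays moved. The work goes in short steps, Python scripts to look and compute and a shell command to move; the robot and the scene stay as the last step left them, time stands still between calls to the robot, and variables do not carry over. Pictures are saved under pics/ and viewed, and the job is handed in when it is done.

```bash
mkdir -p pics; ls; cat > h.py <<'E'
import numpy as np, cv2
from bench import status, cams, ctrl
def snap(n,f):
    im=cams.camera(n); cv2.imwrite('pics/'+f,im[:,:,::-1]); return im
def cal(n):
    i=cams.camera_info(n); T=np.array(i['world_from_camera']); f=210/np.tan(np.radians(i['fovy'])/2)
    return T,f,i['cx'],i['cy']
def ray(n,u,v):
    T,f,cx,cy=cal(n); d=T[:3,:3]@np.array([(u-cx)/f,(v-cy)/f,1]); return T[:3,3],d
def onz(n,u,v,z):
    o,d=ray(n,u,v); return o+d*(z-o[2])/d[2]
def proj(n,p):
    T,f,cx,cy=cal(n); c=T[:3,:3].T@(np.array(p)-T[:3,3]); return np.array([cx+f*c[0]/c[2],cy+f*c[1]/c[2]])
def tri(r1,r2):
    A=0;b=0
    for o,d in (r1,r2):
        d=d/np.linalg.norm(d);P=np.eye(3)-np.outer(d,d);A=A+P;b=b+P@o
    x=np.linalg.solve(A,b)
    return x,[np.linalg.norm((np.eye(3)-np.outer(d,d)/(d@d))@(x-o)) for o,d in (r1,r2)]
E
python3 - <<'E'
from h import *
for n in('scene','top'):
    snap(n,n+'0.png'); print(n,cams.camera_info(n))
print(status.get_obs(),ctrl.grip_point_offset)
E
```

```text
pics
scene {'fovy': 57.925223462489406, 'cx': 275.9633702054036, 'cy': 207.79597271347146, 'world_from_camera': array([[-0.80551821,  0.42633581, -0.41155581,  0.98214095],
       [ 0.59251986,  0.58862006, -0.54995148,  0.5519888 ],
       [ 0.007786  , -0.68685093, -0.72675662,  0.79042294],
       [ 0.        ,  0.        ,  0.        ,  1.        ]])}
top {'fovy': 47.473300584645024, 'cx': 280.12692638013584, 'cy': 209.97677138909972, 'world_from_camera': array([[-0.00526612, -0.9856797 ,  0.16854612,  0.37735812],
       [-0.99978107,  0.00177649, -0.02084844,  0.02945015],
       [ 0.02025047, -0.16861901, -0.98547326,  1.47207334],
       [ 0.        ,  0.        ,  0.        ,  1.        ]])}
{'time_s': 0.1, 'q': array([-1.48830103e+00,  1.81462941e-01,  1.60791754e+00, -1.60824629e-05,
        1.35381325e+00, -2.06278377e-01]), 'dq': array([-0.00013601, -0.00084266, -0.00468117,  0.00072821,  0.0003801 ,
       -0.00118553]), 'joint_efforts': array([ 4.59996718e-04, -4.45876050e+01, -3.52239060e+01, -2.76186111e-04,
        4.08660999e-03,  6.16515138e-06]), 'eef_pos': array([ 0.16372228, -0.55060837,  0.19227183]), 'eef_rot': array([-7.99494090e-04,  9.89593750e-01,  1.43887348e-01,  4.16788494e-05]), 'wrist_force': array([-0.55262789, -0.18202759,  0.0739531 ]), 'torque': array([ 0.02189498, -0.01397598,  0.02007885]), 'opening': 1.000775498210185} -0.0187
```

View pics/scene0.png

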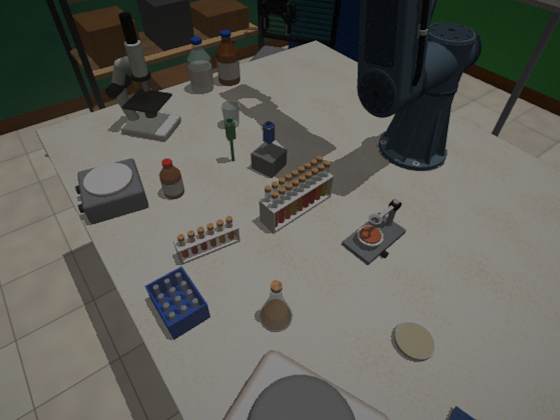

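View pics/top0.png

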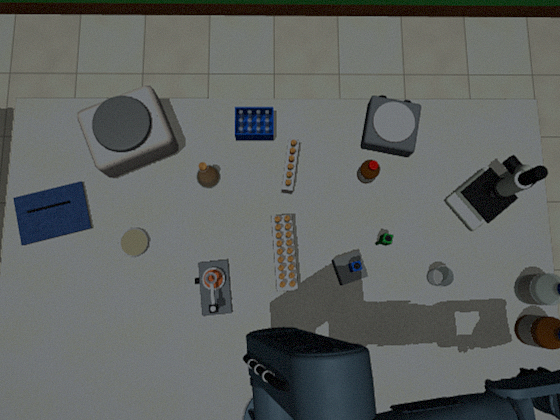

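The scene view shows the blue probe in its holder at (269,145), the tall rack at (297,195) and the gauge at (374,235). In the top view they are at (353,266), (285,250) and (214,287). I'll zoom in.

```bash
python3 - <<'E'
import cv2,numpy as np
s=cv2.imread('pics/scene0.png');t=cv2.imread('pics/top0.png')
def c(im,x,y,w,h): return cv2.resize(im[y:y+h,x:x+w],(400,300),interpolation=cv2.INTER_NEAREST)
cv2.imwrite('pics/crop0.png',np.clip(1.5*np.vstack([np.hstack([c(s,235,110,80,60+0),c(s,335,195,80,60)]),np.hstack([c(t,320,240,80,60),c(t,175,255,80,60)])]).astype(float),0,255).astype(np.uint8))
E
```

```text
(no output)
```

View pics/crop0.png

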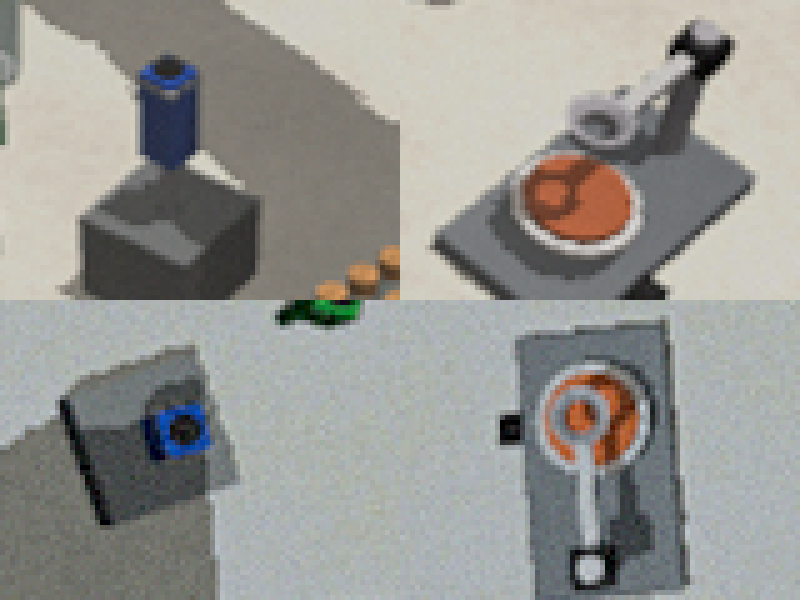

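```bash
cat > m.py <<'E'
from h import *
s=cv2.imread('pics/scene0.png');t=cv2.imread('pics/top0.png')
def big(im,mask,box):
    x,y,w,h=box; m=np.zeros_like(mask); m[y:y+h,x:x+w]=mask[y:y+h,x:x+w]
    c=max(cv2.findContours(m,cv2.RETR_EXTERNAL,cv2.CHAIN_APPROX_NONE)[0],key=cv2.contourArea); return cv2.convexHull(c)
def hsv(im,lo,hi): return cv2.inRange(cv2.cvtColor(im,cv2.COLOR_BGR2HSV),lo,hi)
o={}
for n,im,b in(('scene',s,(335,195,80,60)),('top',t,(175,255,80,60))):
    c=big(im,hsv(im,(3,110,50),(20,255,255)),b); e=cv2.fitEllipse(c); o[n]=e[0]; print('copper',n,e)
print(tri(ray('scene',*o['scene']),ray('top',*o['top'])))
def P(x,y,ox,oy): return (ox+(x+.5)/5-.5, oy+(y+.5)/5-.5)
def two(name,a,b,z):
    x,r=tri(ray('scene',*a),ray('top',*b)); print(name,x.round(4),np.round(r,4),'onz s',onz('scene',*a,z).round(4),'t',onz('top',*b,z).round(4))
two('eyering',P(601-400,118,335,195),P(582-400,115,175,255),.099)
two('pillar top',P(710-400,33,335,195),P(590-400,270,175,255),.103)
two('cap',P(168,66,235,110),P(185,130,320,240),.163)
for n,z in(('scene',.06),('top',.06)): pass
print('handle bottom', [onz('scene',*P(x,y,235,110),.1).round(4) for x,y in((140,152),(172,170),(198,152))])
print('disc', onz('scene',*P(579-400,205,335,195),.04), onz('top',*P(595-400,117,175,255),.04))
two('disc',P(579-400,205,335,195),P(595-400,117,175,255),.04)
print('baseplate top(14mm)',[onz('scene',*P(x-400,y,335,195),.014).round(3) for x,y in((435,240),(755,175),(583,298))],[onz('top',*P(x-400,y-300,175,255),.014).round(3) for x,y in((517,335),(667,318),(690,585))])
print('holder',[onz('scene',*P(x,y,235,110),.06).round(4) for x,y in((80,217),(190,265),(260,200))],[onz('top',*P(x,y-300,320,240),.06).round(4) for x,y in((62,400),(195,345),(105,525))])
cork=hsv(t,(8,90,120),(22,255,255)); 
k,l,st,ce=cv2.connectedComponentsWithStats(cork[200:300,260:310])
for i in range(1,k):
    if st[i,4]>8: print('cork',onz('top',ce[i][0]+260,ce[i][1]+200,.13).round(3))
E
python3 m.py
```

```text
copper scene ((370.1697998046875, 234.2776336669922), (16.28388214111328, 21.159801483154297), 106.95236206054688)
copper top ((213.035888671875, 278.2753601074219), (17.53117561340332, 17.650434494018555), 138.56114196777344)
(array([0.41699158, 0.19970251, 0.03911714]), [np.float64(0.0007514497530292601), np.float64(0.0007514497530293176)])
eyering [0.4169 0.1987 0.1001] [0.0013 0.0013] onz s [0.4152 0.1991 0.099 ] t [0.4177 0.1978 0.099 ]
pillar top [0.3309 0.1921 0.1025] [0.001 0.001] onz s [0.3307 0.1932 0.103 ] t [0.3315 0.1912 0.103 ]
cap [ 0.4463 -0.2063  0.1643] [0.0002 0.0002] onz s [ 0.445  -0.2078  0.163 ] t [ 0.4465 -0.2067  0.163 ]
handle bottom [array([ 0.4573, -0.2203,  0.1   ]), array([ 0.452 , -0.1946,  0.1   ]), array([ 0.429 , -0.1999,  0.1   ])]
disc [0.41986899 0.20410422 0.04      ] [0.41821519 0.19734024 0.04      ]
disc [0.4171 0.1998 0.0343] [0.0022 0.0022] onz s [0.4199 0.2041 0.04  ] t [0.4182 0.1973 0.04  ]
baseplate top(14mm) [array([0.478, 0.165, 0.014]), array([0.309, 0.233, 0.014]), array([0.443, 0.236, 0.014])] [array([0.468, 0.248, 0.014]), array([0.478, 0.158, 0.014]), array([0.319, 0.142, 0.014])]
holder [array([ 0.4945, -0.2325,  0.06  ]), array([ 0.4667, -0.1561,  0.06  ]), array([ 0.3948, -0.1813,  0.06  ])] [array([ 0.4699, -0.1529,  0.06  ]), array([ 0.5021, -0.2329,  0.06  ]), array([ 0.3967, -0.1765,  0.06  ])]
```

```bash
cat >> h.py <<'E'
from scipy.spatial.transform import Rotation as R
def need(pos,yaw=None):
    o=status.get_obs(); q=o['eef_rot']; A=R.from_quat([q[1],q[2],q[3],q[0]]); M=A.as_matrix()
    if yaw is None: yaw=np.degrees(np.arctan2(M[1,0],M[0,0]))
    B=R.from_euler('z',yaw,degrees=True)*R.from_euler('x',180,degrees=True)
    print('lin cm',(M.T@(np.array(pos)-o['eef_pos'])*100).round(2),'rot deg',(A.inv()*B).as_rotvec(degrees=True).round(2),'pos',o['eef_pos'].round(4),'open',round(o['opening'],3),'F',o['wrist_force'].round(2),'t',round(o['time_s'],2))
E
python3 - <<'E'
from h import *
need([.446,-.207,.193],12)
print(onz('top',270,212,.1),onz('top',300,292,.1), onz('scene',231,122,.16), onz('top',387,232,.16))
E
```

```text
lin cm [ 3.684e+01 -2.490e+01 -2.000e-02] rot deg [-0.09 -0.01  4.55] pos [ 0.1637 -0.5506  0.1923] open 1.001 F [-0.55 -0.18  0.07] t 0.1
[0.60610058 0.0299506  0.1       ] [ 0.37604891 -0.05467765  0.1       ] [ 0.52780162 -0.27767133  0.16      ] [ 0.53914115 -0.29502038  0.16      ]
```

```bash
python3 -m handwheel '[{"grip":8.5,"linear":[3,-2,0],"rotation":[0,0,0.5]},{"grip":8.5,"linear":[6,-4.1,0],"rotation":[0,0,1]},{"grip":8.5,"linear":[9.4,-6.3,0],"rotation":[0,0,1.5]},{"grip":8.5,"linear":[12.8,-8.6,0],"rotation":[0,0,2]},{"grip":8.5,"linear":[16.2,-10.9,0],"rotation":[0,0,2.5]},{"grip":8.5,"linear":[19.6,-13.2,0],"rotation":[0,0,3]},{"grip":8.5,"linear":[23,-15.5,0],"rotation":[0,0,3.5]},{"grip":8.5,"linear":[26.4,-17.8,0],"rotation":[0,0,4]},{"grip":8.5,"linear":[29.8,-20.1,0],"rotation":[0,0,4.5]},{"grip":8.5,"linear":[33,-22.3,0],"rotation":[0,0,4.5]},{"grip":8.5,"linear":[35.5,-24,0],"rotation":[0,0,4.5]},{"grip":8.5,"linear":[36.8,-24.9,0],"rotation":[0,0,4.5]}]'
python3 -m handwheel '[{"grip":8.5,"linear":[0,0,0],"rotation":[0,0,0]},{"grip":8.5,"linear":[0,0,0],"rotation":[0,0,0]},{"grip":8.5,"linear":[0,0,0],"rotation":[0,0,0]}]'
python3 - <<'E'
from h import *
need([.446,-.207,.111],12)
snap('scene','s1.png')
E
```

```text
time_s: 1.1
eef_pos: [0.4471, -0.2044, 0.1928]
eef_rot: [-0.001, 0.994, 0.106, 0.0]
wrist_force: [-0.7, -0.0, -0.1]
opening: 0.994
time_s: 1.35
eef_pos: [0.4451, -0.2081, 0.1928]
eef_rot: [0.0, 0.994, 0.105, -0.0]
wrist_force: [-0.7, -0.2, -0.6]
opening: 0.995
lin cm [ 0.12 -0.09  8.18] rot deg [-0.    0.04  0.04] pos [ 0.4451 -0.2081  0.1928] open 0.995 F [-0.67 -0.2  -0.57] t 1.35
```

View pics/s1.png

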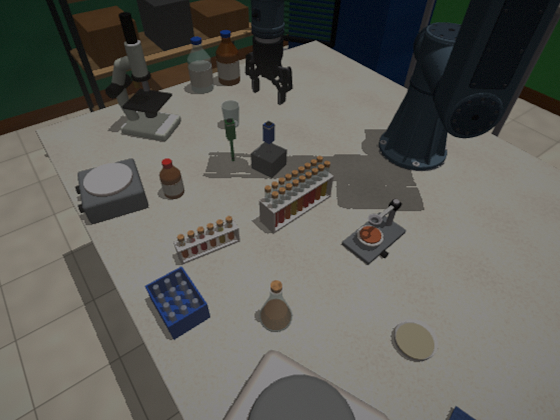

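```bash
python3 - <<'E'
from h import *
print(proj('scene',[.4451,-.2081,.1928]),proj('scene',[.4451,-.2081,.163]),proj('top',[.4451,-.2081,.1928]))
print(status.get_obs()['eef_pos'])
snap('top','t1.png');i=snap('scene','s2.png')
E
```

```text
[268.03628007 113.80529279] [268.11266462 122.75665063] [359.11953798 265.51509564]
[ 0.44496424 -0.20849208  0.19288293]
```

View pics/t1.png

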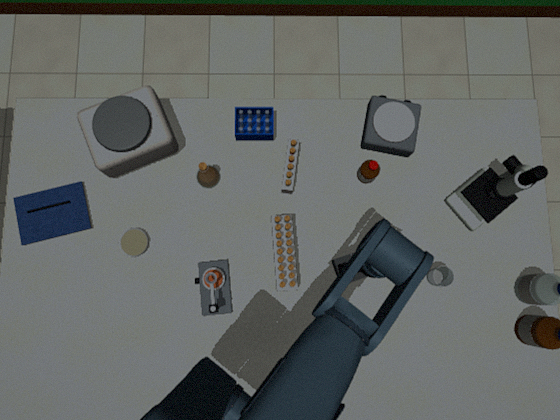

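```bash
python3 - <<'E'
import cv2,numpy as np
s=cv2.imread('pics/s2.png')
cv2.imwrite('pics/c2.png',np.clip(1.5*cv2.resize(s[50:170,200:360],(800,600),interpolation=cv2.INTER_NEAREST).astype(float),0,255).astype(np.uint8))
E
```

```text
(no output)
```

View pics/c2.png

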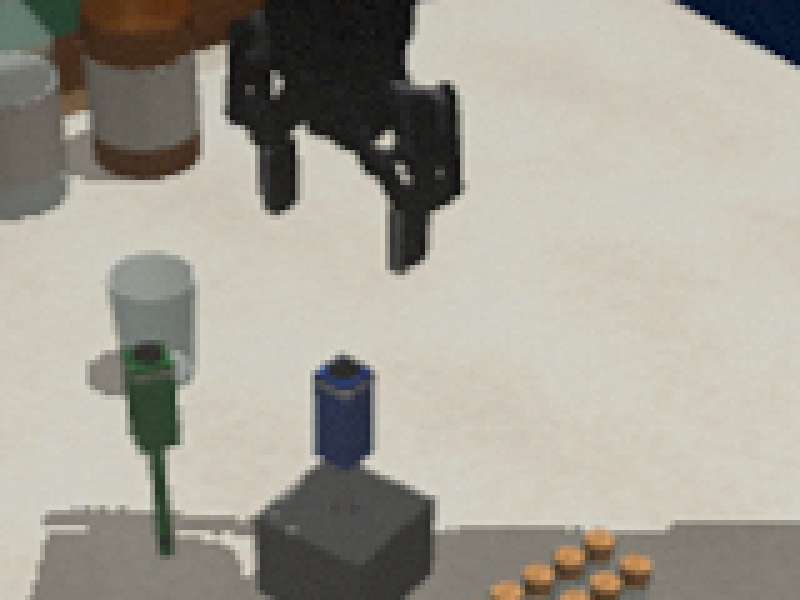

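```bash
python3 - <<'E'
from h import *
for z in(.193,.206,.25,.3,.35,.4,.45):print(z,proj('top',[.445,-.208,z]).round(1),proj('scene',[.445,-.208,z]).round(1))
s=cv2.imread('pics/t1.png')
cv2.imwrite('pics/c3.png',np.clip(1.8*cv2.resize(s[200:320,300:460],(800,600),interpolation=cv2.INTER_NEAREST).astype(float),0,255).astype(np.uint8))
E
```

```text
0.193 [359.1 265.5] [268.1 113.7]
0.206 [360.  265.3] [268.1 109.7]
0.25 [363.2 264.3] [267.9  95.6]
0.3 [367.1 263.2] [267.8  78.4]
0.35 [371.3 261.9] [267.6  59.9]
0.4 [376.  260.6] [267.5  40. ]
0.45 [381.1 259.1] [267.3  18.4]
```

View pics/c3.png

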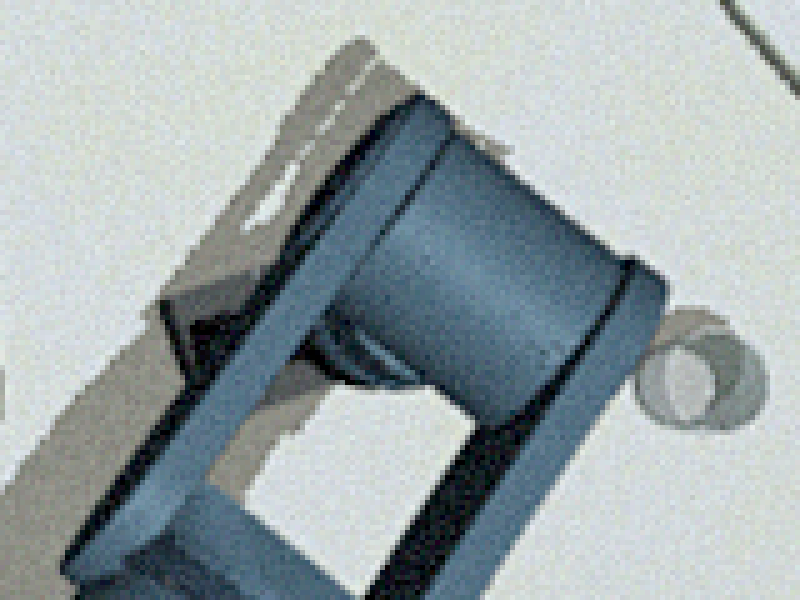

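```bash
python3 - <<'E'
from h import *
for z in(.193,.206,.22,.243):
    a=onz('scene',255.3,91.7,z);b=onz('scene',280.1,103.3,z);print(z,a.round(3),b.round(3),((a+b)/2).round(3),np.linalg.norm(a-b).round(3),np.degrees(np.arctan2(*(b-a)[1::-1])).round(1))
E
```

```text
0.193 [ 0.407 -0.329  0.193] [ 0.384 -0.232  0.193] [ 0.395 -0.281  0.193] 0.099 102.9
0.206 [ 0.419 -0.31   0.206] [ 0.397 -0.215  0.206] [ 0.408 -0.262  0.206] 0.097 102.9
0.22 [ 0.433 -0.289  0.22 ] [ 0.411 -0.197  0.22 ] [ 0.422 -0.243  0.22 ] 0.095 102.9
0.243 [ 0.455 -0.255  0.243] [ 0.434 -0.167  0.243] [ 0.445 -0.211  0.243] 0.091 102.9
```

```bash
python3 -m handwheel '[{"grip":8.5,"linear":[0.1,-0.1,1],"rotation":[0,0,0]},{"grip":8.5,"linear":[0.1,-0.1,2],"rotation":[0,0,0]},{"grip":8.5,"linear":[0.1,-0.1,3],"rotation":[0,0,0]},{"grip":8.5,"linear":[0.1,-0.1,3],"rotation":[0,0,0]},{"grip":8.5,"linear":[0.1,-0.1,3],"rotation":[0,0,0]}]'
python3 - <<'E'
from h import *
s=snap('scene','s3.png')[:,:,::-1]
cv2.imwrite('pics/c4.png',np.clip(1.5*cv2.resize(s[50:170,200:360],(800,600),interpolation=cv2.INTER_NEAREST).astype(float),0,255).astype(np.uint8))
need([.446,-.207,.111],12)
E
```

```text
time_s: 1.92
eef_pos: [0.4455, -0.206, 0.1617]
eef_rot: [-0.001, 0.994, 0.105, -0.001]
wrist_force: [-0.9, -0.0, 0.4]
opening: 0.993
lin cm [-0.02  0.07  5.15] rot deg [-0.06  0.04  0.04] pos [ 0.4461 -0.2064  0.1625] open 0.996 F [ 0.31  0.54 -0.24] t 1.97
```

View pics/c4.png

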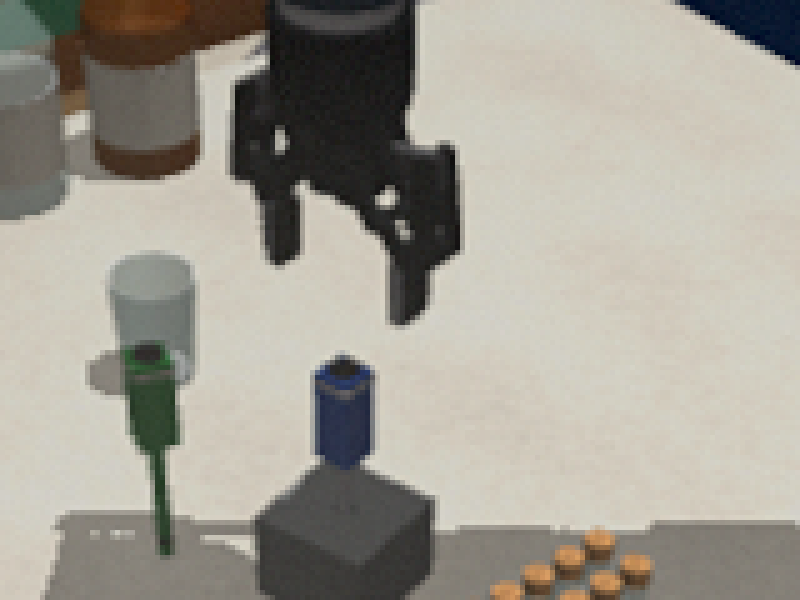

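```bash
python3 -m handwheel '[{"grip":8.5,"linear":[0,0,1],"rotation":[0,0,0]},{"grip":8.5,"linear":[0,0,2],"rotation":[0,0,0]},{"grip":8.5,"linear":[0,0,3],"rotation":[0,0,0]},{"grip":8.5,"linear":[0,0,4],"rotation":[0,0,0]},{"grip":8.5,"linear":[0,0,5],"rotation":[0,0,0]},{"grip":8.5,"linear":[0,0,5],"rotation":[0,0,0]},{"grip":8.5,"linear":[0,0,5],"rotation":[0,0,0]}]'
python3 - <<'E'
from h import *
s=snap('scene','s5.png')[:,:,::-1];t=snap('top','t5.png')[:,:,::-1]
f=lambda s:np.clip(1.5*cv2.resize(s,(400,600),interpolation=cv2.INTER_NEAREST).astype(float),0,255).astype(np.uint8)
cv2.imwrite('pics/c5.png',np.hstack([f(s[60:180,230:310]),f(t[200:320,330:410])]))
need([.446,-.207,.111],12)
E
```

```text
time_s: 2.55
eef_pos: [0.4458, -0.2061, 0.1121]
eef_rot: [-0.001, 0.994, 0.105, -0.001]
wrist_force: [-0.1, -0.1, -0.2]
opening: 0.998
lin cm [-0.07  0.01  0.23] rot deg [ 0.02 -0.02  0.05] pos [ 0.4466 -0.2067  0.1133] open 0.996 F [-1.09  0.3   0.42] t 2.65
```

View pics/c5.png

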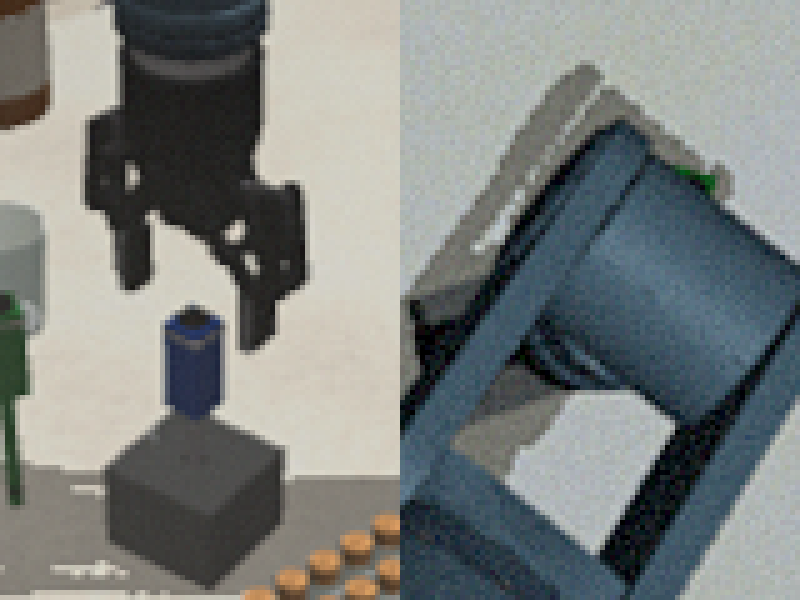

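```bash
python3 - <<'E'
from h import *
for off in(0,.013,.025,.047):
    m=onz('scene',267.8,97.5,.1928+off); 
    print(off,m.round(3),[proj('scene',[m[0]+.001,m[1]+.0016,z+off]).round(2)[1] for z in(.1928,.1622,.1128)], 'obs 97.5 108.2 123.3','top flange z.4',proj('top',[m[0],m[1],.33]).round(1),proj('top',[m[0],m[1],.5]).round(1))
E
```

```text
0 [ 0.395 -0.28   0.193] [np.float64(97.83), np.float64(106.86), np.float64(120.72)] obs 97.5 108.2 123.3 top flange z.4 [400.4 283.5] [423.  282.1]
0.013 [ 0.408 -0.262  0.206] [np.float64(97.84), np.float64(107.06), np.float64(121.21)] obs 97.5 108.2 123.3 top flange z.4 [392.6 278.1] [413.8 275.8]
0.025 [ 0.419 -0.245  0.218] [np.float64(97.85), np.float64(107.26), np.float64(121.68)] obs 97.5 108.2 123.3 top flange z.4 [385.4 273.2] [405.3 270. ]
0.047 [ 0.441 -0.214  0.24 ] [np.float64(97.86), np.float64(107.64), np.float64(122.6)] obs 97.5 108.2 123.3 top flange z.4 [372.3 264.1] [389.8 259.4]
```

Fingertip motion in both views says the open fingertips stand about 47 mm above the reported TCP, while x and y agree. I'll go down in steps and check against the picture.

```bash
python3 -m handwheel '[{"grip":8.5,"linear":[0,0,0.7],"rotation":[0,0,0]},{"grip":8.5,"linear":[0,0,1.4],"rotation":[0,0,0]},{"grip":8.5,"linear":[0,0,2],"rotation":[0,0,0]},{"grip":8.5,"linear":[0,0,2],"rotation":[0,0,0]},{"grip":8.5,"linear":[0,0,2],"rotation":[0,0,0]}]'
python3 - <<'E'
from h import *
s=snap('scene','s6.png')[:,:,::-1];t=snap('top','t6.png')[:,:,::-1]
f=lambda s:np.clip(1.5*cv2.resize(s,(400,600),interpolation=cv2.INTER_NEAREST).astype(float),0,255).astype(np.uint8)
cv2.imwrite('pics/c6.png',np.hstack([f(s[60:180,230:310]),f(t[200:320,330:410])]))
need([.446,-.207,.111],12)
E
```

```text
time_s: 3.07
eef_pos: [0.446, -0.2062, 0.0924]
eef_rot: [-0.0, 0.994, 0.105, -0.0]
wrist_force: [-0.5, 0.4, 0.8]
opening: 0.995
lin cm [-0.05  0.03 -1.78] rot deg [ 0.   -0.    0.05] pos [ 0.4465 -0.2066  0.0932] open 0.995 F [-0.72  0.08  0.88] t 3.17
```

View pics/c6.png

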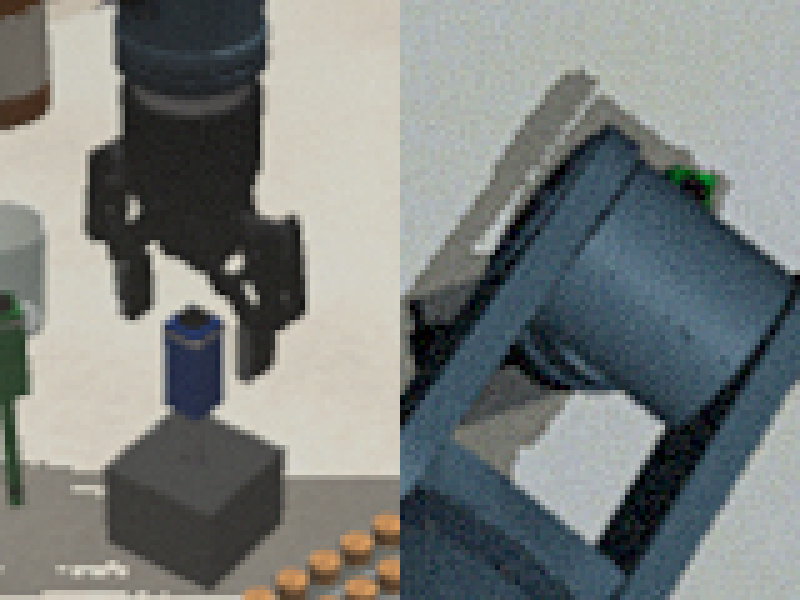

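```bash
python3 -m handwheel '[{"grip":8.5,"linear":[0,0,0.6],"rotation":[0,0,0]},{"grip":8.5,"linear":[0,0,1.2],"rotation":[0,0,0]},{"grip":8.5,"linear":[0,0,1.2],"rotation":[0,0,0]},{"grip":8.5,"linear":[0,0,1.2],"rotation":[0,0,0]}]'
python3 - <<'E'
from h import *
s=snap('scene','s7.png')[:,:,::-1];t=snap('top','t7.png')[:,:,::-1]
f=lambda s:np.clip(1.5*cv2.resize(s,(400,600),interpolation=cv2.INTER_NEAREST).astype(float),0,255).astype(np.uint8)
cv2.imwrite('pics/c7.png',np.hstack([f(s[60:180,230:310]),f(t[200:320,330:410])]))
need([.446,-.207,.111],12)
E
```

```text
time_s: 3.5
eef_pos: [0.4459, -0.2062, 0.0804]
eef_rot: [-0.0, 0.994, 0.105, -0.0]
wrist_force: [1.0, 0.7, -0.2]
opening: 0.995
lin cm [-0.05  0.04 -2.99] rot deg [-0.    0.    0.05] pos [ 0.4464 -0.2065  0.0811] open 0.994 F [-0.64  0.08  0.25] t 3.6
```

View pics/c7.png

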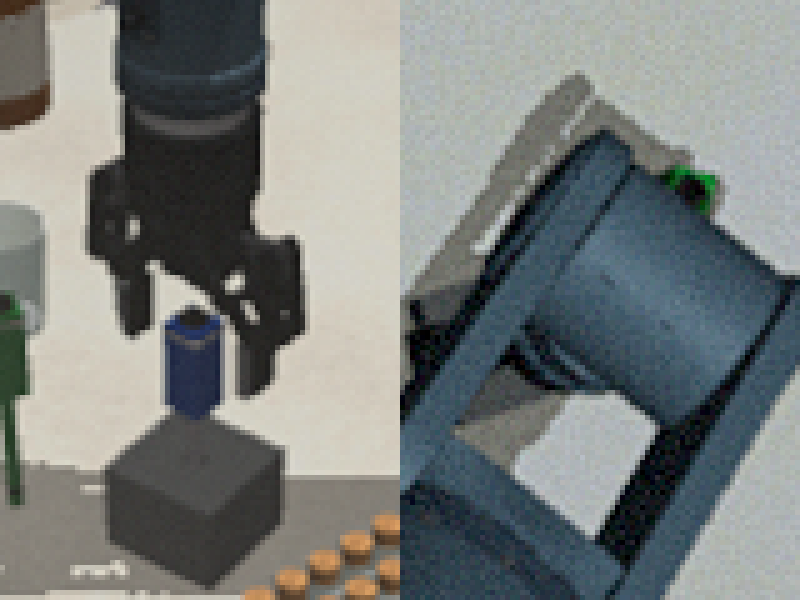

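```bash
python3 -m handwheel '[{"grip":8.5,"linear":[0,0,0.4],"rotation":[0,0,0]},{"grip":4.5,"linear":[0,0,0.6],"rotation":[0,0,0]},{"grip":4.5,"linear":[0,0,0.6],"rotation":[0,0,0]},{"grip":4.5,"linear":[0,0,0.6],"rotation":[0,0,0]},{"grip":4.5,"linear":[0,0,0.6],"rotation":[0,0,0]},{"grip":4.5,"linear":[0,0,0.6],"rotation":[0,0,0]}]'
python3 - <<'E'
from h import *
s=snap('scene','s8.png')[:,:,::-1];t=snap('top','t8.png')[:,:,::-1]
f=lambda s:np.clip(2*cv2.resize(s,(400,600),interpolation=cv2.INTER_NEAREST).astype(float),0,255).astype(np.uint8)
cv2.imwrite('pics/c8.png',np.hstack([f(s[90:165,244:294]),f(t[200:320,330:410])]))
need([.446,-.207,.111],12)
E
```

```text
time_s: 4.1
eef_pos: [0.4465, -0.2066, 0.0752]
eef_rot: [0.0, 0.994, 0.105, 0.0]
wrist_force: [-0.7, -0.1, -0.0]
opening: 0.526
lin cm [-0.05  0.03 -3.58] rot deg [ 0.01 -0.01  0.05] pos [ 0.4465 -0.2066  0.0752] open 0.526 F [-0.57 -0.11  0.48] t 4.2
```

View pics/c8.png

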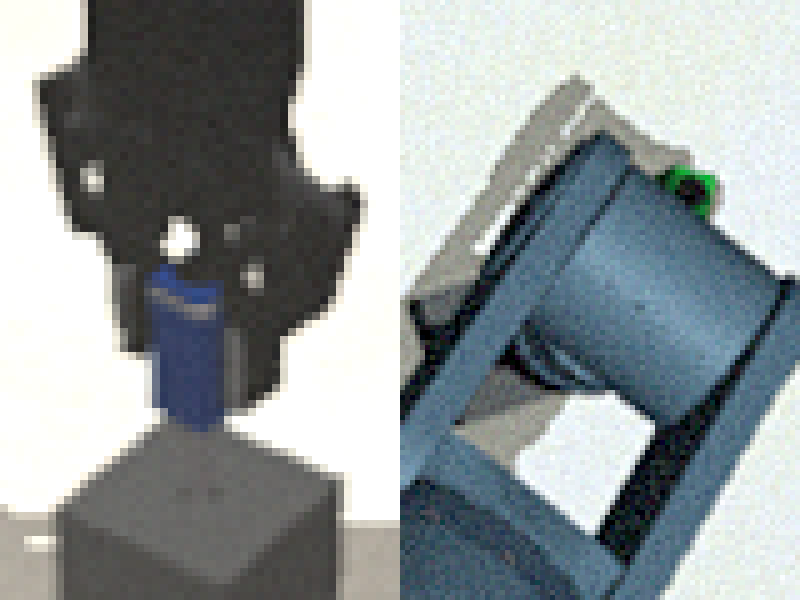

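The handle is between the fingers: the far one sits behind it and the near one beside it. Now closing.

```bash
python3 -m handwheel '[{"grip":2,"linear":[0,0,0],"rotation":[0,0,0]},{"grip":1,"linear":[0,0,0],"rotation":[0,0,0]},{"grip":1,"linear":[0,0,0],"rotation":[0,0,0]},{"grip":1,"linear":[0,0,0],"rotation":[0,0,0]},{"grip":1,"linear":[0,0,0],"rotation":[0,0,0]},{"grip":1,"linear":[0,0,0],"rotation":[0,0,0]},{"grip":1,"linear":[0,0,0],"rotation":[0,0,0]},{"grip":1,"linear":[0,0,0],"rotation":[0,0,0]}]'
python3 - <<'E'
from h import *
s=snap('scene','s9.png')[:,:,::-1]
f=lambda s:np.clip(2*cv2.resize(s,(400,600),interpolation=cv2.INTER_NEAREST).astype(float),0,255).astype(np.uint8)
cv2.imwrite('pics/c9.png',f(s[90:165,244:294]))
need([.446,-.207,.111],12)
E
```

```text
time_s: 4.87
eef_pos: [0.4465, -0.2066, 0.0753]
eef_rot: [0.0, 0.994, 0.105, 0.0]
wrist_force: [-0.9, 0.6, 4.1]
opening: 0.299
lin cm [-0.06  0.03 -3.57] rot deg [ 0.01 -0.01  0.05] pos [ 0.4465 -0.2066  0.0753] open 0.297 F [-0.66 -0.29  5.19] t 4.92
```

View pics/c9.png

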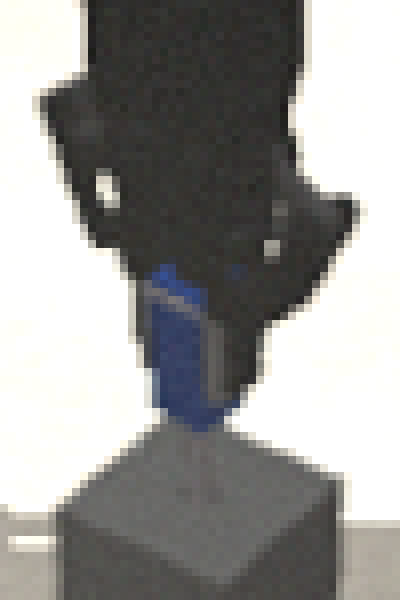

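Opening is 0.297 × 85 = 25 mm, which matches the 26 mm handle. Lifting straight up.

```bash
python3 -m handwheel '[{"grip":1,"linear":[0,0,-0.5],"rotation":[0,0,0]},{"grip":1,"linear":[0,0,-1.3],"rotation":[0,0,0]},{"grip":1,"linear":[0,0,-2.3],"rotation":[0,0,0]},{"grip":1,"linear":[0,0,-3.5],"rotation":[0,0,0]},{"grip":1,"linear":[0,0,-4.8],"rotation":[0,0,0]},{"grip":1,"linear":[0,0,-6.3],"rotation":[0,0,0]},{"grip":1,"linear":[0,0,-8],"rotation":[0,0,0]},{"grip":1,"linear":[0,0,-10],"rotation":[0,0,0]},{"grip":1,"linear":[0,0,-12],"rotation":[0,0,0]},{"grip":1,"linear":[0,0,-14],"rotation":[0,0,0]},{"grip":1,"linear":[0,0,-15.5],"rotation":[0,0,0]},{"grip":1,"linear":[0,0,-16],"rotation":[0,0,0]}]'
python3 -m handwheel '[{"grip":1,"linear":[0,0,0],"rotation":[0,0,0]},{"grip":1,"linear":[0,0,0],"rotation":[0,0,0]},{"grip":1,"linear":[0,0,0],"rotation":[0,0,0]}]'
python3 - <<'E'
from h import *
s=snap('scene','s10.png')[:,:,::-1]
f=lambda s:np.clip(2*cv2.resize(s,(400,600),interpolation=cv2.INTER_NEAREST).astype(float),0,255).astype(np.uint8)
cv2.imwrite('pics/c10.png',f(s[40:160,228:308]))
need([.417,.199,.25])
E
```

```text
time_s: 5.92
eef_pos: [0.4476, -0.2074, 0.2388]
eef_rot: [0.002, 0.994, 0.105, 0.002]
wrist_force: [0.8, -1.0, -1.0]
opening: 0.296
time_s: 6.17
eef_pos: [0.4457, -0.206, 0.2339]
eef_rot: [-0.001, 0.994, 0.105, -0.001]
wrist_force: [-0.5, 0.3, -2.0]
opening: 0.3
lin cm [  5.64 -40.21  -1.56] rot deg [-0.11  0.09 -0.  ] pos [ 0.4457 -0.206   0.2337] open 0.299 F [-0.12 -0.57 -0.77] t 6.22
```

View pics/c10.png

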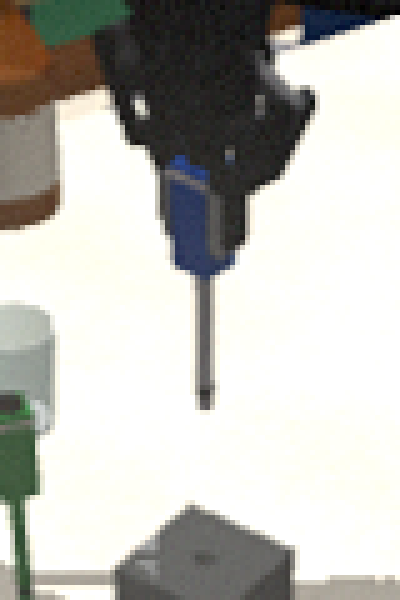

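```bash
python3 -m handwheel '[{"grip":1,"linear":[0.1,-0.7,0],"rotation":[0,0,0]},{"grip":1,"linear":[0.3,-2,0],"rotation":[0,0,0]},{"grip":1,"linear":[0.5,-3.8,0],"rotation":[0,0,0]},{"grip":1,"linear":[0.8,-6,0],"rotation":[0,0,0]},{"grip":1,"linear":[1.2,-8.3,0],"rotation":[0,0,0]},{"grip":1,"linear":[1.5,-10.6,0],"rotation":[0,0,0]},{"grip":1,"linear":[1.8,-12.9,0],"rotation":[0,0,0]},{"grip":1,"linear":[2.1,-15.2,0],"rotation":[0,0,0]},{"grip":1,"linear":[2.4,-17.4,0],"rotation":[0,0,0]},{"grip":1,"linear":[2.7,-19.2,0],"rotation":[0,0,0]},{"grip":1,"linear":[2.8,-20.2,0],"rotation":[0,0,0]},{"grip":1,"linear":[2.8,-20.2,0],"rotation":[0,0,0]}]'
python3 - <<'E'
from h import *
snap('scene','s11.png')
need([.417,.199,.2337],12)
E
```

```text
time_s: 7.22
eef_pos: [0.4309, -0.0008, 0.2349]
eef_rot: [-0.0, 0.994, 0.107, -0.0]
wrist_force: [0.0, 0.3, -1.4]
opening: 0.298
lin cm [  2.85 -19.96   0.12] rot deg [0.01 0.01 0.19] pos [ 0.4313 -0.0021  0.2349] open 0.3 F [ 0.91  0.56 -2.06] t 7.27
```

View pics/s11.png

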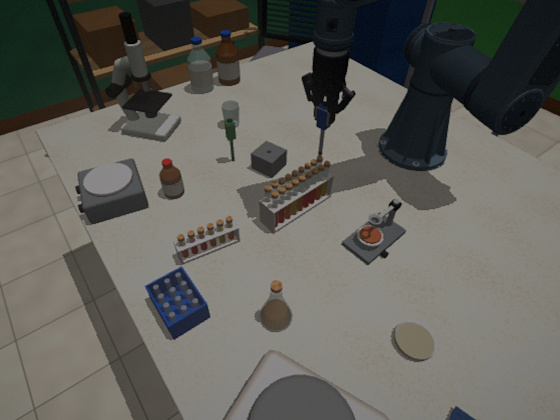

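```bash
python3 -m handwheel '[{"grip":1,"linear":[0.1,-0.7,0],"rotation":[0,0,0]},{"grip":1,"linear":[0.3,-2,0],"rotation":[0,0,0]},{"grip":1,"linear":[0.5,-3.8,0],"rotation":[0,0,0]},{"grip":1,"linear":[0.8,-6,0],"rotation":[0,0,0]},{"grip":1,"linear":[1.2,-8.3,0],"rotation":[0,0,0]},{"grip":1,"linear":[1.5,-10.6,0],"rotation":[0,0,0]},{"grip":1,"linear":[1.8,-12.9,0],"rotation":[0,0,0]},{"grip":1,"linear":[2.1,-15.2,0],"rotation":[0,0,0]},{"grip":1,"linear":[2.4,-17.4,0],"rotation":[0,0,0]},{"grip":1,"linear":[2.7,-19.2,0],"rotation":[0,0,0]},{"grip":1,"linear":[2.8,-20,0],"rotation":[0,0,0]},{"grip":1,"linear":[2.8,-20,0],"rotation":[0,0,0]}]'
python3 -m handwheel '[{"grip":1,"linear":[0,0,1],"rotation":[0,0,0]},{"grip":1,"linear":[0,0,2],"rotation":[0,0,0]},{"grip":1,"linear":[0,0,3],"rotation":[0,0,0]},{"grip":1,"linear":[0,0,4],"rotation":[0,0,0]},{"grip":1,"linear":[0,0,4],"rotation":[0,0,0]},{"grip":1,"linear":[0,0,4],"rotation":[0,0,0]},{"grip":1,"linear":[0,0,4],"rotation":[0,0,0]}]'
python3 - <<'E'
from h import *
s=snap('scene','s12.png')[:,:,::-1];t=snap('top','t12.png')[:,:,::-1]
f=lambda s:np.clip(1.5*cv2.resize(s,(400,600),interpolation=cv2.INTER_NEAREST).astype(float),0,255).astype(np.uint8)
cv2.imwrite('pics/c12.png',np.hstack([f(s[140:260,335:415]),f(t[220:340,175:255])]))
need([.417,.199,.2337],12)
E
```

```text
time_s: 8.27
eef_pos: [0.4172, 0.199, 0.2349]
eef_rot: [-0.0, 0.994, 0.106, -0.0]
wrist_force: [-0.7, 0.3, -1.4]
opening: 0.295
time_s: 8.85
eef_pos: [0.4174, 0.1981, 0.1952]
eef_rot: [0.0, 0.995, 0.105, 0.0]
wrist_force: [0.1, -0.2, 0.1]
opening: 0.299
lin cm [-0.05 -0.08 -3.8 ] rot deg [ 0.   -0.06  0.04] pos [0.4177 0.1983 0.1957] open 0.299 F [-0.43 -0.11 -1.16] t 8.95
```

View pics/c12.png

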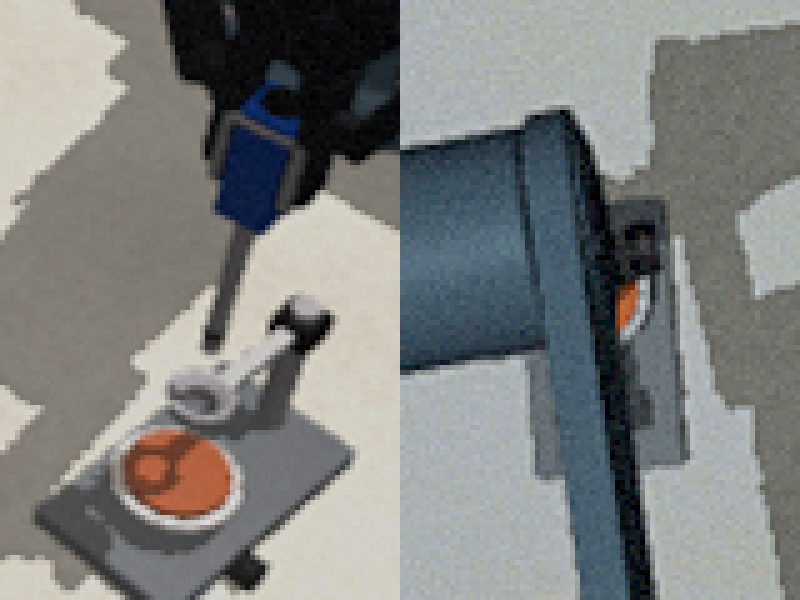

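```bash
python3 - <<'E'
from h import *
for z in (.124,.1265,.13,.134,.22,.28): 
    p=proj('scene',[.4177,.1983,z]); print(z,p.round(2),'crop',((p-[335,140]+.5)*5-.5).round(0))
print(proj('scene',[.417,.199,.099]).round(2),((proj('scene',[.417,.199,.099])-[335,140]+.5)*5-.5))
E
```

```text
0.124 [375.87 211.5 ] crop [206. 360.]
0.1265 [376.08 210.79] crop [207. 356.]
0.13 [376.37 209.8 ] crop [209. 351.]
0.134 [376.71 208.65] crop [211. 345.]
0.22 [384.49 182.08] crop [249. 212.]
0.28 [390.65 161.07] crop [280. 107.]
[374.25 218.49] [198.244093   394.44870379]
```

```bash
python3 -m handwheel '[{"grip":1,"linear":[0,0,0.5],"rotation":[0,0,0]},{"grip":1,"linear":[0,0,1],"rotation":[0,0,0]},{"grip":1,"linear":[-0.05,-0.05,1.5],"rotation":[0,0,0]},{"grip":1,"linear":[-0.05,-0.05,2],"rotation":[0,0,0]},{"grip":1,"linear":[-0.05,-0.05,2],"rotation":[0,0,0]},{"grip":1,"linear":[-0.05,-0.05,2],"rotation":[0,0,0]},{"grip":1,"linear":[-0.05,-0.05,2],"rotation":[0,0,0]}]'
python3 - <<'E'
from h import *
s=snap('scene','s13.png')[:,:,::-1]
f=lambda s:np.clip(1.5*cv2.resize(s,(800,600),interpolation=cv2.INTER_NEAREST).astype(float),0,255).astype(np.uint8)
cv2.imwrite('pics/c13.png',f(s[190:250,340:420]))
need([.417,.199,.112],12)
z=status.get_obs()['eef_pos']
for zz in(z[2]-.066,.099): p=proj('scene',[z[0],z[1],zz]); print(p,((p-[340,190]+.5)*10-.5).round(0))
E
```

```text
time_s: 9.53
eef_pos: [0.4167, 0.1987, 0.1751]
eef_rot: [0.0, 0.994, 0.105, 0.0]
wrist_force: [-0.6, 0.9, -0.8]
opening: 0.298
lin cm [ 0.02 -0.02  6.33] rot deg [-0.   -0.02  0.05] pos [0.4168 0.1988 0.1753] open 0.3 F [ 0.61 -0.26 -0.57] t 9.58
[375.05373527 215.58597826] [355. 260.]
[374.22594859 218.40110323] [347. 289.]
```

View pics/c13.png

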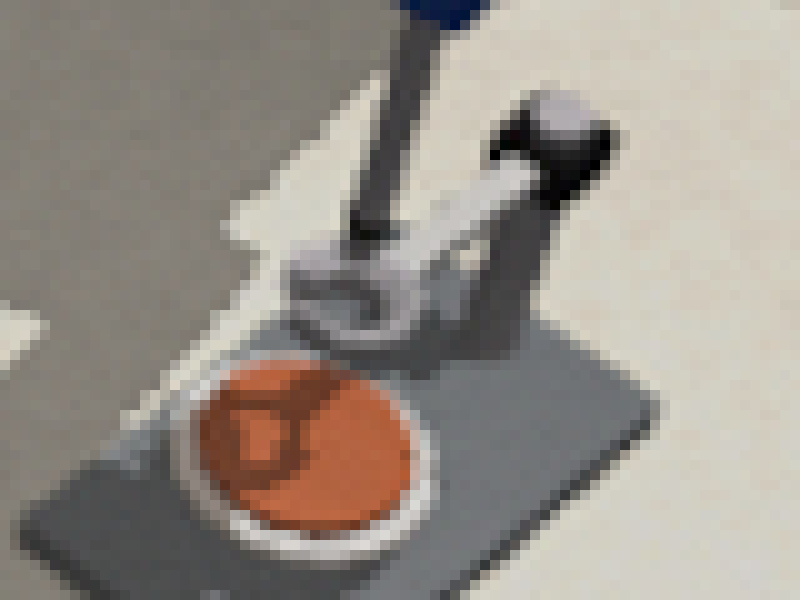

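```bash
python3 -m handwheel '[{"grip":1,"linear":[0,0,0.4],"rotation":[0,0,0]},{"grip":1,"linear":[0,0,0.8],"rotation":[0,0,0]},{"grip":1,"linear":[0,0,1.2],"rotation":[0,0,0]},{"grip":1,"linear":[0,0,1.6],"rotation":[0,0,0]},{"grip":1,"linear":[0,0,2],"rotation":[0,0,0]},{"grip":1,"linear":[0,0,2.4],"rotation":[0,0,0]},{"grip":1,"linear":[0,0,2.8],"rotation":[0,0,0]},{"grip":1,"linear":[0,0,2.8],"rotation":[0,0,0]},{"grip":1,"linear":[0,0,2.8],"rotation":[0,0,0]},{"grip":1,"linear":[0,0,2.8],"rotation":[0,0,0]}]'
python3 - <<'E'
from h import *
s=snap('scene','s14.png')[:,:,::-1]
f=lambda s:np.clip(1.5*cv2.resize(s,(800,600),interpolation=cv2.INTER_NEAREST).astype(float),0,255).astype(np.uint8)
cv2.imwrite('pics/c14.png',f(s[190:250,340:420]))
need([.417,.199,.1115],12)
E
```

```text
time_s: 10.42
eef_pos: [0.4168, 0.1987, 0.1472]
eef_rot: [-0.0, 0.994, 0.105, 0.0]
wrist_force: [0.1, 0.6, -1.5]
opening: 0.295
lin cm [ 0.02 -0.02  3.58] rot deg [ 0.   -0.02  0.05] pos [0.4169 0.1987 0.1473] open 0.298 F [ 0.3   0.58 -0.75] t 10.47
```

View pics/c14.png

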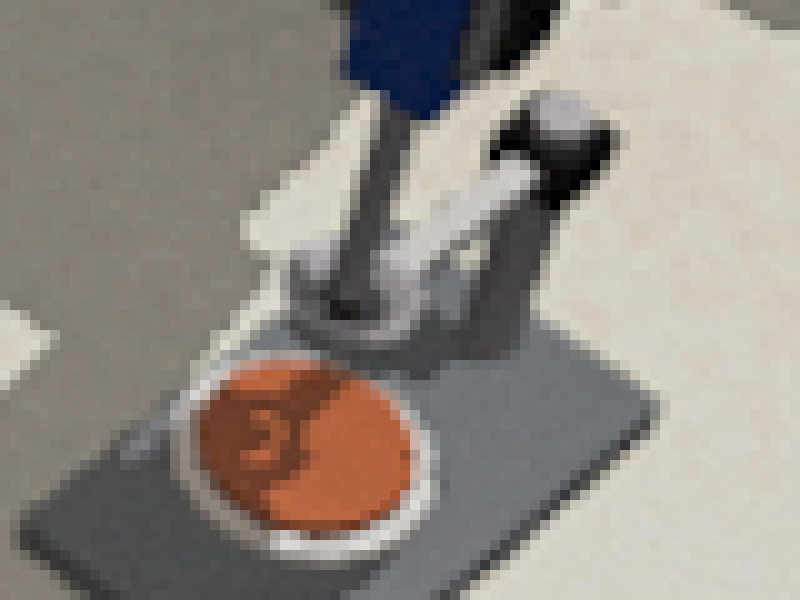

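```bash
python3 -m handwheel '[{"grip":1,"linear":[0,0,0.4],"rotation":[0,0,0]},{"grip":1,"linear":[0,0,0.8],"rotation":[0,0,0]},{"grip":1,"linear":[0,0,1.2],"rotation":[0,0,0]},{"grip":1,"linear":[0,0,1.6],"rotation":[0,0,0]},{"grip":1,"linear":[0,0,2],"rotation":[0,0,0]},{"grip":1,"linear":[0,0,2.3],"rotation":[0,0,0]},{"grip":1,"linear":[0,0,2.5],"rotation":[0,0,0]},{"grip":1,"linear":[0,0,2.5],"rotation":[0,0,0]},{"grip":1,"linear":[0,0,2.5],"rotation":[0,0,0]},{"grip":1,"linear":[0,0,2.5],"rotation":[0,0,0]}]'
python3 - <<'E'
from h import *
s=snap('scene','s15.png')[:,:,::-1]
f=lambda s:np.clip(1.5*cv2.resize(s,(800,600),interpolation=cv2.INTER_NEAREST).astype(float),0,255).astype(np.uint8)
cv2.imwrite('pics/c15.png',f(s[190:250,340:420]))
need([.417,.199,.1115],12)
z=status.get_obs()['eef_pos']
for zz in(z[2]-.0655,.085,.039): p=proj('scene',[z[0],z[1],zz]); print(p,((p-[340,190]+.5)*10-.5).round(0))
E
```

```text
time_s: 11.3
eef_pos: [0.4169, 0.1988, 0.1223]
eef_rot: [-0.0, 0.994, 0.105, 0.0]
wrist_force: [0.8, 0.7, -1.5]
opening: 0.297
lin cm [ 0.02 -0.02  1.08] rot deg [ 0.   -0.03  0.05] pos [0.4169 0.1988 0.1223] open 0.296 F [ 0.83  0.22 -1.02] t 11.35
[370.94173465 229.51904341] [314. 400.]
[373.09988538 222.17852498] [335. 326.]
[369.62273382 234.00536115] [301. 445.]
```

View pics/c15.png

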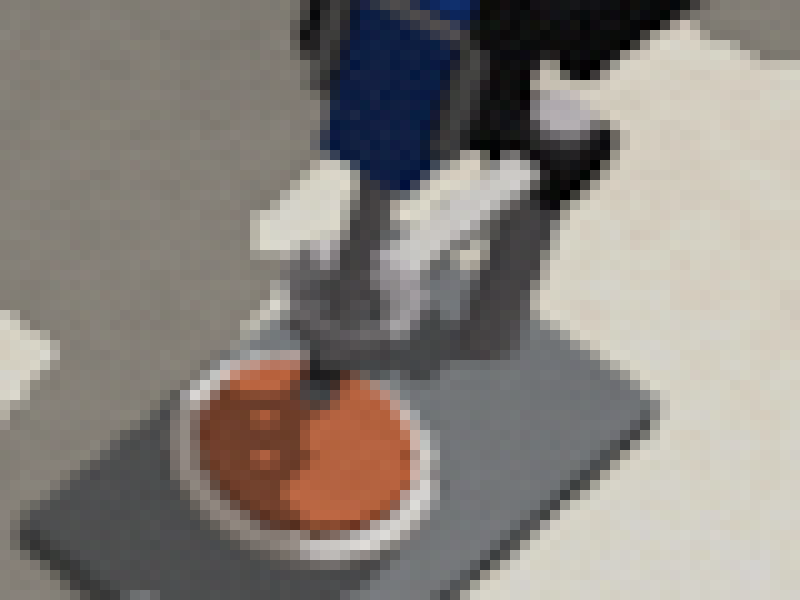

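```bash
python3 -m handwheel '[{"grip":1,"linear":[0,0,0.2],"rotation":[0,0,0]},{"grip":1,"linear":[0,0,0.4],"rotation":[0,0,0]},{"grip":1,"linear":[0,0,0.6],"rotation":[0,0,0]},{"grip":1,"linear":[0,0,0.8],"rotation":[0,0,0]},{"grip":1,"linear":[0,0,0.9],"rotation":[0,0,0]},{"grip":1,"linear":[0,0,1],"rotation":[0,0,0]},{"grip":1,"linear":[0,0,1],"rotation":[0,0,0]},{"grip":1,"linear":[0,0,1],"rotation":[0,0,0]},{"grip":1,"linear":[0,0,1],"rotation":[0,0,0]}]'
python3 - <<'E'
from h import *
s=snap('scene','s16.png')[:,:,::-1]; t=snap('top','t16.png')
f=lambda s:np.clip(1.5*cv2.resize(s,(800,600),interpolation=cv2.INTER_NEAREST).astype(float),0,255).astype(np.uint8)
cv2.imwrite('pics/c16.png',f(s[205:250,345:405]))
need([.417,.199,.1115],12)
z=status.get_obs()['eef_pos']
k=800/60
for zz in(z[2]-.0655,.085,.039): p=proj('scene',[z[0],z[1],zz]); print(p,((p-[345,205]+.5)*k-.5).round(0))
E
```

```text
time_s: 12.1
eef_pos: [0.4167, 0.1987, 0.1121]
eef_rot: [-0.0, 0.994, 0.105, 0.0]
wrist_force: [-0.0, -0.4, -1.7]
opening: 0.299
lin cm [ 0.03 -0.02  0.07] rot deg [-0.   -0.01  0.05] pos [0.4167 0.1987 0.1122] open 0.297 F [-0.71 -0.59 -1.24] t 12.2
[370.22482968 232.05762113] [342. 367.]
[373.13841489 222.15061146] [381. 235.]
[369.66016911 233.977626  ] [335. 393.]
```

View pics/c16.png

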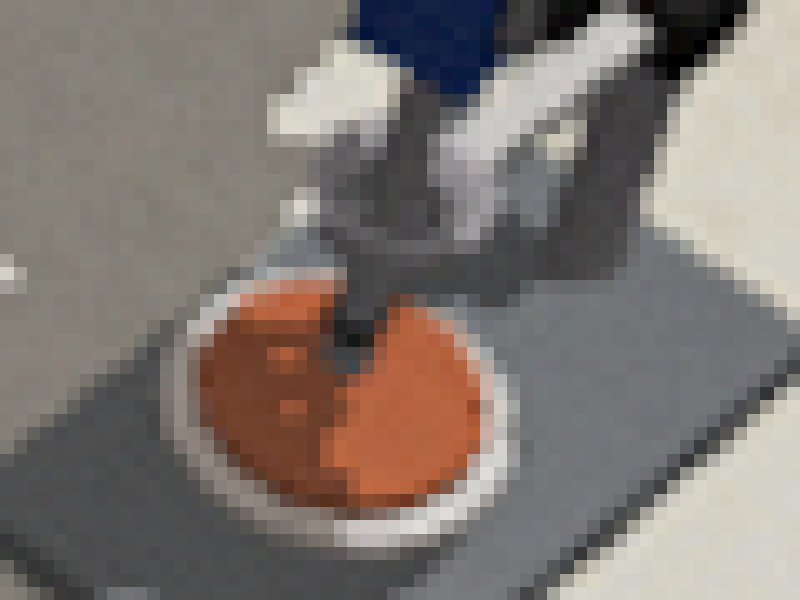

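```bash
python3 -m handwheel '[{"grip":1,"linear":[0,-0.05,0.1],"rotation":[0,0,0]},{"grip":1,"linear":[0,-0.05,0.2],"rotation":[0,0,0]},{"grip":1,"linear":[0,-0.05,0.2],"rotation":[0,0,0]},{"grip":1,"linear":[0,-0.05,0.2],"rotation":[0,0,0]},{"grip":1,"linear":[0,-0.05,0.2],"rotation":[0,0,0]},{"grip":1,"linear":[0,-0.05,0.2],"rotation":[0,0,0]},{"grip":1,"linear":[0,-0.05,0.2],"rotation":[0,0,0]},{"grip":1,"linear":[0,-0.05,0.2],"rotation":[0,0,0]}]'
python3 - <<'E'
from h import *
s=snap('scene','s17.png')[:,:,::-1]
f=lambda s:np.clip(1.5*cv2.resize(s,(800,600),interpolation=cv2.INTER_NEAREST).astype(float),0,255).astype(np.uint8)
cv2.imwrite('pics/c17.png',f(s[205:250,345:405]))
need([.417,.199,.1115],12); print(abs(status.get_obs()['dq']).max())
E
```

```text
time_s: 12.87
eef_pos: [0.4166, 0.1992, 0.1101]
eef_rot: [-0.0, 0.994, 0.105, 0.0]
wrist_force: [1.1, 0.2, -0.2]
opening: 0.296
lin cm [ 0.04  0.03 -0.14] rot deg [-0.   -0.    0.05] pos [0.4166 0.1992 0.1101] open 0.299 F [-0.61  0.5  -2.05] t 12.92
0.0012689004928185417
```

View pics/c17.png

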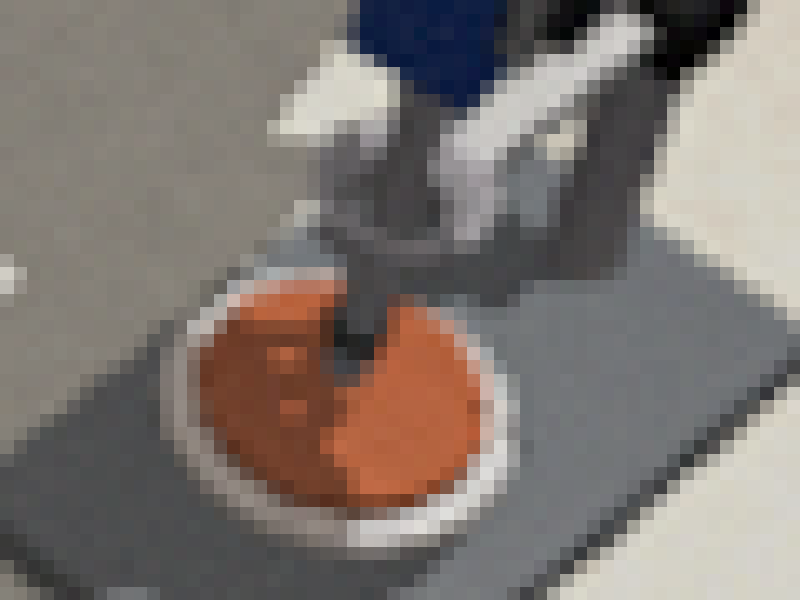

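View pics/s17.png

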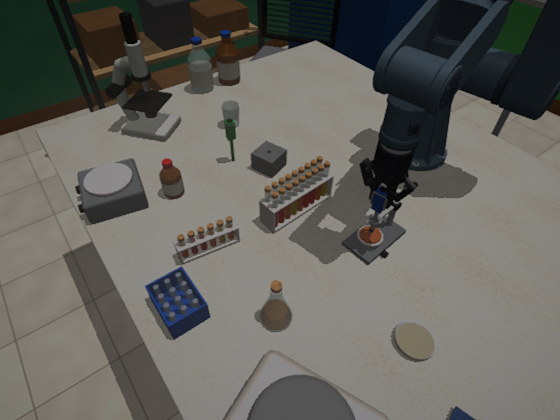

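```bash
python3 - <<'E'
from h import *
print(ctrl.hand_in())
E
```

```text
the job is handed in; nothing more can be done
None
```

The gripper is holding the probe upright in the gauge's eyelet, with the tip an estimated 5.5 to 8 mm above the coupon. I handed the job in at about 13 s of the 43 s allowed. I gripped it in the holder, drew it straight up, and carried it over the tall rack with its tip at about 0.168 m. I then lowered it through the eyelet in steps.

**Last checks:**
- **Grip:** the jaws are about 25 mm apart on the 26 mm handle, and the arm is at rest.
- **Centring:** the tool is within about 1 mm of the measured eyelet and coupon axis, (0.417, 0.199). In the last picture the shaft stands centred in the collar. I could not measure the gap between shaft and bore along the camera's line of sight, only judge it from the measured positions.
- **Contact:** wrist forces stayed at noise level plus the probe's weight, so there was no sign of it touching the gauge or coupon.
- **Surroundings:** the racks and glassware look unmoved in the last picture.

**Disagreements:**
- **TCP height:** the pictures put the open fingertips about 47 mm above the reported TCP, of which the pads' swing explains only 13 mm. I set the grasp height from the pictures. For tip height I used the known depth of the holder's hole, which puts the tip about 65.5 mm below the reported TCP.
- **Gap to coupon:** that tip height gives about 5.5 mm, while the picture suggests nearer 8 mm. Both are inside the allowed 2 to 11 mm.

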